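Set four sample containers into their holding blocks by size

ROBOT

A 6-joint arm with a two-finger parallel gripper is mounted at the origin on a cart in front of the work surface, level with it; the furniture and walls round the work are solid. World frame = base frame: x ahead of the robot, y to its left, z up, the work surface at z = 0. Lengths are in mm, angles in degrees, forces in N, time in s.
With the tool pointing down it reaches from about 375 to 975 mm from the base axis. Payload 3.8 kg.
Tool frame: the origin (TCP) lies between the finger pads; the fingertips stand 22 mm ahead of it and the grasp point (between the pads) lies 3 mm ahead of it (arm.tip_extent is the distance from the TCP to the fingertips, in mm); x points along the fingers, y is the direction in which the jaws open and shut, and the axes are right-handed (so a half turn about x gives the same grasp; the last joint's range is limited). The gripper opens to 85 mm and grips with 20 to 120 N. Pads are 22 mm wide; open, the fingers measure 114 mm over their backs; the gripper's body (76 mm by 85 mm) begins 54 mm behind the grasp point. The pads swing forward as they close: fully open they stand 13 mm farther back than shut.
Start: joints at [-76.885, 15.12, 91.902, -0, 72.978, -2.114], TCP at [177.305, -651.292, 253.28] pointing down, gripper open.
Joint ranges: [-150.88, 150.88], [-54.13, 125.18], [17.81, 147.31], [-75.09, 255.09], [0, 152.58], [-146.25, 146.25]. Speed limits (degrees/s): [147.25, 147.25, 180, 180, 180, 180].

INTERFACE

Orientations are given as [roll, pitch, yaw] about the fixed x, y, z axes, in that order (R = Rz(yaw) Ry(pitch) Rx(roll)).
In Python, from rig import arm gives the robot as it stands.
- The arm moves only by the tool drive_tool, never from a script. Its argument "commands" is a list of rows, each an object with "slide": the shift along the tool's x, y, z in m, a list of three; "spin": the turn about the tool's x in rad; "jaw": the closure, from 0 (fully open) to 1 (shut). A call has exactly 10 rows; each row is the pose to reach, as a shift and turn from the pose commanded when the call began, along the tool's axes at that moment; what a row does not reach only later rows make up. A row lasts 1/10 s, in which the tool goes at most 50 mm and 8.59 degrees, less where a joint would pass 70% of its speed; a pose out of reach is approached as far as the arm can. A call with a gripper value outside its range is refused whole. The fingers move at their own pace and stop on an object; the grip force is fixed at half the most. Time passes only in rows, so rows that repeat a pose let the fingers close, or fill a call up. It gives the time, the measured TCP pose, the force and the opening at its end, in the units of the state.
- arm.get_state(): the state, without advancing time (a new reading comes with each control period).
- arm.read_camera(name): name is "side" or "top" or "wrist"; returns a dict with "frame" (384x512x3 uint8, red, green, blue), "fx", "fy", "cx", "cy" (pixels), "k1" (the pictures are not rectified: a ray, as slopes to the right and down, at radius r is drawn at 1 + k1 r^2 times it, then the intrinsics apply), "extrinsics" (4x4, takes a point from world to camera coordinates); the wrist camera has in their place "hand_eye" (4x4, takes a point from camera to tool coordinates, whose origin is the TCP and whose axes are the tool frame's). Camera axes: x right, y up, looking along -z (the intrinsics and any distortion apply to the point x, -y, -z); pixel columns grow to the right and rows downward; lengths in mm; the calibration is good to about 2 mm. A picture is of the moment at which its call begins: read the wrist's pose just before it. There is no depth.
- arm.finish_job(): hands the job in, once; it reports no verdict.
Trained networks look in a picture, given as the dict that the camera call returned (one of the last four; its "shot" number tells which), for a name from the list of things; names that differ only in an ending like _2 or _b are one class to them, and where a whole thing is asked for, a point or a joint stands for the part that bears it (a point fixed in the world has none). Each returns a list of dicts, best first, with "score" (0 to 1); they miss things now and then, are a little off and sometimes report something else, mostly with a low value. They report only what shows in the picture. A call takes as long as a camera call. They do not tell look-alikes from the thing itself.
- arm.recognise(picture, query): "xyz" ([x, y, z] in mm, in world coordinates, good to about 4 mm: the middle of the surface that is visible of it).
- arm.place_of(picture, query): "xyz" ([x, y, z] in mm, in world coordinates, good to about 4 mm: a listed point, or the origin of a listed thing).
The state is a dict: "time_s": time; "joint_positions": joint angles; "dq": joint speeds; "effort": joint torques, N m; "ee_pos": TCP position; "tcp_rot": TCP orientation; "ft_force": force on the tool from outside, world axes, zero at the start; "torque": the same for the moment, N m; "width": opening from 0.0 (shut) to 1.0 (fully open).
Only numpy, scipy, OpenCV 4.12 (cv2) and the standard library are available. Lean on these libraries where they do the work, as an engineer would, in place of code of your own. Each camera call takes 0.05 s, during which the arm holds its last target. There are 200 camera calls.

TASK

Pick out the four small closed sample containers that stand among the round aluminium holding blocks (the glass vial, the black film canister, the amber jar and the yellow tub) and set each in a block by size: the narrowest container in the smallest block, the next in the next, up to the widest in the largest block. Lower each one upright until it stands flat on the floor of its well, without tipping or dropping it, and leave the folded pocket lens and the matchbox where they lie.

Things in the scene. Friction and masses are not known exactly. Their poses are not given: they have to be found in the camera images.
- vial: small clear glass specimen vial with a white screw cap, standing; body 23 mm across and 46 mm high, cap 20 mm across, 62 mm high in all; origin at the centre of its underside, z up its axis
- film_canister: black plastic film canister with a grey lid, standing loose among the blocks; 33 mm across, 50 mm high; origin at the centre of its underside, z up its axis
- amber_jar: small amber glass jar with a white cap, standing; 48 mm across the body, a little drawn in below the cap, 58 mm high in all; origin at the centre of its underside, z up its axis
- screw_tub: low yellow plastic tub with a yellow screw lid, standing; 66 mm across, 41 mm high; origin at the centre of its underside, z up its axis
- block_1_well (a point): centre of the well's floor, 5 mm above the table, of the smallest holding block: a plain aluminium disc fixed to the table, 58 mm across and 15 mm high, with one open round well 40 mm wide and 10 mm deep with a black pad on its floor; z is up
- block_2_well (a point): centre of the well's floor, 5 mm above the table, of the second smallest holding block: a plain aluminium disc fixed to the table, 68 mm across and 15 mm high, with one open round well 50 mm wide and 10 mm deep with a black pad on its floor; z is up
- block_3_well (a point): centre of the well's floor, 5 mm above the table, of the second largest holding block: a plain aluminium disc fixed to the table, 82 mm across and 15 mm high, with one open round well 64 mm wide and 10 mm deep with a black pad on its floor; z is up
- block_4_well (a point): centre of the well's floor, 5 mm above the table, of the largest holding block: a plain aluminium disc fixed to the table, 100 mm across and 15 mm high, with one open round well 82 mm wide and 10 mm deep with a black pad on its floor; z is up
- loupe: folded pocket lens, dark brown cover with a round pale lens end, 31 x 68 x 16 mm, lying on the table, not part of the job; origin at the centre of its underside, y along its length, towards the lens end
- matchbox: closed red matchbox, 36 x 53 x 15 mm, lying on the table, not part of the job; origin at the centre of its underside, y along its length
Not all that is in view belongs to the job. Several things have the shape of the screw_tub; the one meant has the colours described above. Leave any purple look-alike of the amber_jar alone.

How it is judged:
By the outcome, as a careful person would: the job done as asked, in the order asked, and still so for the second after the job is handed in, with the robot touching nothing.
It also fails if it takes over 96 s, if anything falls off the work surface, if the arm or the gripper's body presses on something with over 40 N, if the wrist force passes 120 N, or if a joint passes its speed limit or range.

## Working session

There is one attempt and no reset: what is moved stays moved. The work goes in short steps, Python scripts to look and compute and a tool call to move; the robot and the scene stay as the last step left them, time stands still between calls to the robot, and variables do not carry over. Pictures are saved under pics/ and viewed, about 12 in all and at most 16, crops included, and the job is handed in when it is done.

Besides the shell and the picture viewer there is one more tool, called after "Emit:" by a JSON object that holds its "api" and its "payload", one argument or row to a line. drive_tool: Moves the arm, as the interface text tells. Its arguments: {"type":"object","properties":{"commands":{"type":"array"}},"required":["commands"]}

```bash
mkdir -p pics; ls; cat > h.py <<'E'
import numpy as np, cv2
from rig import arm
names=["vial","film_canister","amber_jar","screw_tub","block_1_well","block_2_well","block_3_well","block_4_well","loupe","matchbox"]
def save(p,n): cv2.imwrite(f"pics/{n}.png",cv2.cvtColor(p["frame"],cv2.COLOR_RGB2BGR))
def proj(p,X):
    E=np.array(p["extrinsics"]); c=(E@np.r_[X,1])[:3]; s=np.array([c[0]/-c[2],-c[1]/-c[2]])
    s=s*(1+p["k1"]*(s@s)); return s[0]*p["fx"]+p["cx"],s[1]*p["fy"]+p["cy"]
E
python3 - <<'E'
from h import *
print(arm.get_state())
for c in ["top","side"]:
    p=arm.read_camera(c); save(p,c+"0")
    for n in names:
        print(c,n,[(np.round(d["xyz"]).tolist(),round(d["score"],2),np.round(proj(p,d["xyz"])).tolist()) for d in arm.place_of(p,n)[:4]])
E
```

```text
pics
{'time_s': 0.0, 'joint_positions': array([-7.68852059e+01,  1.51686535e+01,  9.19817102e+01,  1.02527761e-03,
        7.29775408e+01, -2.11248756e+00]), 'dq': array([-0.08949602,  0.00999684, -0.05422058, -0.02053954,  0.05593365,
        0.03514787]), 'effort': array([ 2.95038599e-04, -5.15110230e+01, -3.67317367e+01,  4.26788768e-05,
        1.29452208e-02,  1.69667152e-05]), 'ee_pos': array([ 177.15533674, -650.62706475,  251.96361537]), 'tcp_rot': array([-92.55133783,  89.87209174, 102.67564264]), 'ft_force': array([-0.2813539 , -0.74872512, -0.68631397]), 'torque': array([ 0.04336  ,  0.0416071, -0.0076892]), 'width': 1.0003224767690264}
top vial [([650.0, 262.0, 1.0], 0.45, [150.0, 167.0])]
top film_canister [([620.0, -90.0, -0.0], 0.57, [284.0, 180.0]), ([448.0, -244.0, 2.0], 0.46, [345.0, 247.0]), ([422.0, 260.0, 8.0], 0.38, [145.0, 255.0])]
top amber_jar [([621.0, -89.0, -1.0], 0.9, [284.0, 180.0]), ([708.0, -135.0, 2.0], 0.61, [302.0, 148.0]), ([646.0, -275.0, 2.0], 0.25, [355.0, 171.0])]
top screw_tub [([762.0, -305.0, -0.0], 0.62, [365.0, 129.0]), ([646.0, -278.0, 1.
[... 682 characters left out ...]
35.0, -0.0], 0.93, [242.0, 168.0]), ([617.0, -90.0, -4.0], 0.57, [264.0, 186.0])]
side screw_tub [([644.0, -275.0, 0.0], 0.83, [281.0, 149.0]), ([762.0, -301.0, -0.0], 0.65, [249.0, 137.0])]
side block_1_well [([437.0, -108.0, 5.0], 0.79, [333.0, 198.0])]
side block_2_well [([636.0, 74.0, 4.0], 0.57, [228.0, 221.0])]
side block_3_well [([424.0, 253.0, 4.0], 0.94, [285.0, 318.0])]
side block_4_well [([457.0, 93.0, 2.0], 0.72, [298.0, 251.0])]
side loupe [([538.0, 165.0, -3.0], 0.85, [249.0, 264.0]), ([615.0, -90.0, -2.0], 0.62, [265.0, 186.0])]
side matchbox [([543.0, -192.0, 0.0], 0.67, [304.0, 172.0]), ([540.0, 169.0, -1.0], 0.26, [247.0, 265.0]), ([456.0, 94.0, 4.0], 0.24, [299.0, 251.0])]
```

```bash
python3 - <<'E'
import cv2
a=cv2.imread("pics/top0.png");b=cv2.imread("pics/side0.png")
cv2.imwrite("pics/top0c.png",cv2.resize(a[90:300,110:400],(800,579),interpolation=cv2.INTER_CUBIC))
cv2.imwrite("pics/side0c.png",cv2.resize(b[100:350,150:400],(600,600),interpolation=cv2.INTER_CUBIC))
E
```

```text
(no output)
```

View pics/top0c.png

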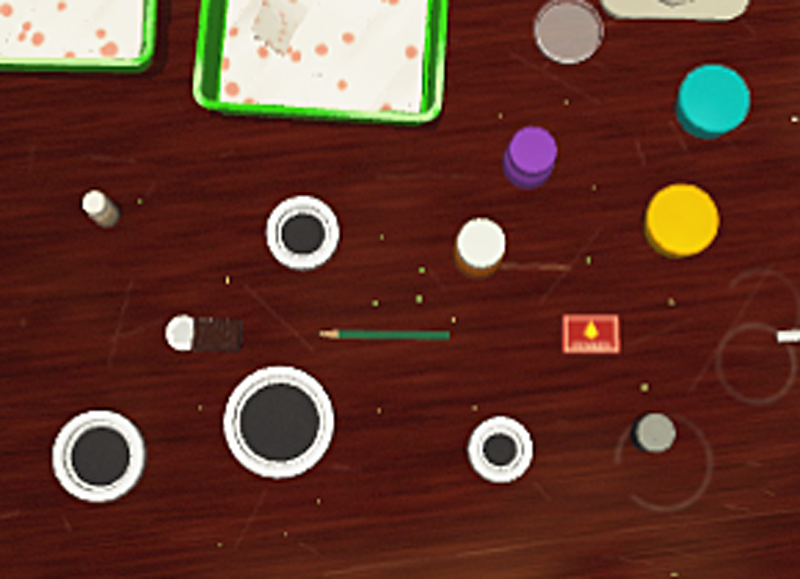

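View pics/side0c.png

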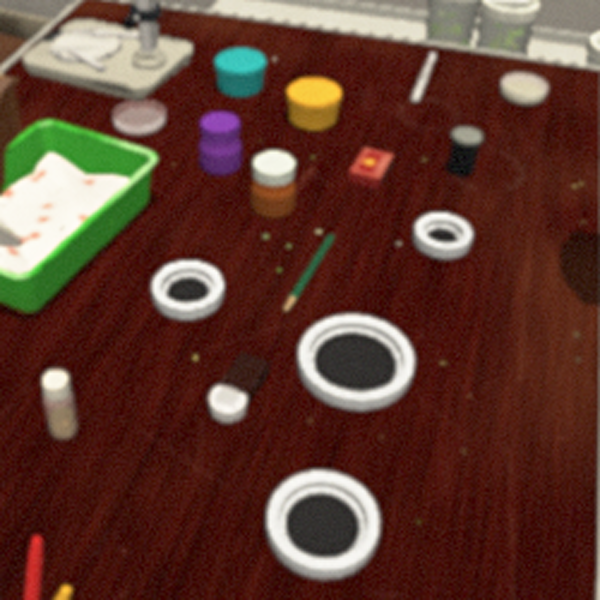

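The top view shows the four containers: vial at (100,208), white-capped amber jar at (480,245), yellow tub at (682,220) and grey-lidded canister at (655,432). The purple jar (530,155), the teal tub (713,100) and the clear disc (568,30) are decoys. From smallest to largest, the blocks are at (500,450), (303,232), (98,455) and (279,421). The networks agree with all of this. Candidates for the vial: only the one at crop (100,208). Side crop (60,405) confirms a clear body with a white cap.

```bash
cat >> h.py <<'E'
from scipy.spatial.transform import Rotation as Ro
def R(s): return Ro.from_euler("xyz",s["tcp_rot"],degrees=True).as_matrix()
def to(x,y,z,phi=None,yaxis=None):
    s=arm.get_state(); r=R(s); d=r.T@(np.array([x,y,z])-s["ee_pos"])
    a=np.degrees(np.arctan2(r[1,1],r[0,1])); 
    sp=0 if phi is None else -np.radians((phi-a+90)%180-90)
    print("t",round(s["time_s"],2),"pos",s["ee_pos"].round(1),"jaw",round(a,1),"q",s["joint_positions"].round(0),"F",s["ft_force"].round(1),"w",round(s["width"],3))
    print("slide m",(d/1000).round(4),"spin",round(sp,3), "x axis",r[:,0].round(3))
E
python3 -c "
from h import *
to(650,262,200,90)
to(650,262,200,20)"
```

```text
t 1.1 pos [ 177.3 -651.3  253.3] jaw -74.8 q [-77.  15.  92.  -0.  73.  -2.] F [-0.1 -0.6  0.4] w 1.003
slide m [ 0.0533 -0.757  -0.696 ] spin 0.266 x axis [-0.  0. -1.]
t 1.1 pos [ 177.3 -651.3  253.3] jaw -74.8 q [-77.  15.  92.  -0.  73.  -2.] F [-0.1 -0.6  0.4] w 1.003
slide m [ 0.0533 -0.757  -0.696 ] spin 1.488 x axis [-0.  0. -1.]
```

Emit:
{"api": "drive_tool", "payload": {
  "commands": [
    {"slide":[0.003,-0.034,-0.031],"spin":0,"jaw":0},
    {"slide":[0.005,-0.068,-0.062],"spin":0,"jaw":0},
    {"slide":[0.008,-0.102,-0.094],"spin":0,"jaw":0},
    {"slide":[0.01,-0.136,-0.125],"spin":0,"jaw":0},
    {"slide":[0.012,-0.17,-0.156],"spin":0,"jaw":0},
    {"slide":[0.015,-0.204,-0.188],"spin":0,"jaw":0},
    {"slide":[0.018,-0.238,-0.219],"spin":0,"jaw":0},
    {"slide":[0.02,-0.272,-0.25],"spin":0,"jaw":0},
    {"slide":[0.022,-0.306,-0.281],"spin":0,"jaw":0},
    {"slide":[0.025,-0.34,-0.312],"spin":0,"jaw":0}
  ]
}}

```text
time_s: 2.1
ee_pos: [389.7, -239.7, 228.8]
tcp_rot: [133.8, 89.9, -31.0]
ft_force: [-0.1, 0.5, 0.1]
width: 1.001
```

Emit:
{"api": "drive_tool", "payload": {
  "commands": [
    {"slide":[0.003,-0.034,-0.031],"spin":0,"jaw":0},
    {"slide":[0.005,-0.068,-0.062],"spin":0,"jaw":0},
    {"slide":[0.008,-0.102,-0.094],"spin":0,"jaw":0},
    {"slide":[0.01,-0.136,-0.125],"spin":0,"jaw":0},
    {"slide":[0.012,-0.17,-0.156],"spin":0,"jaw":0},
    {"slide":[0.015,-0.204,-0.188],"spin":0,"jaw":0},
    {"slide":[0.018,-0.238,-0.219],"spin":0,"jaw":0},
    {"slide":[0.02,-0.272,-0.25],"spin":0,"jaw":0},
    {"slide":[0.022,-0.306,-0.281],"spin":0,"jaw":0},
    {"slide":[0.025,-0.34,-0.312],"spin":0,"jaw":0}
  ]
}}

```text
time_s: 3.1
ee_pos: [601.6, 170.7, 203.5]
tcp_rot: [167.9, 90.0, 3.2]
ft_force: [0.3, 0.0, 0.7]
width: 1.001
```

```bash
cat >> h.py <<'E'
def look(ns,fn):
    p=arm.read_camera("wrist"); save(p,fn)
    for n in ns: print(n,[(np.round(d["xyz"],1).tolist(),round(d["score"],2)) for d in arm.place_of(p,n)[:3]])
E
python3 -c "
from h import *
look(['vial'],'w1')
to(650,262,200)"
```

```text
vial [([650.7, 260.9, 3.0], 0.72)]
t 3.2 pos [602.5 173.5 202.8] jaw -74.5 q [ 14.  12. 101.   0.  67.  88.] F [ 0.2 -0.8  0.1] w 0.997
slide m [ 0.003  -0.0726 -0.0693] spin 0 x axis [ 0.001  0.002 -1.   ]
```

Emit:
{"api": "drive_tool", "payload": {
  "commands": [
    {"slide":[0.003,-0.03,-0.029],"spin":0,"jaw":0},
    {"slide":[0.003,-0.06,-0.058],"spin":0,"jaw":0},
    {"slide":[0.02,-0.072,-0.07],"spin":0,"jaw":0},
    {"slide":[0.05,-0.072,-0.07],"spin":0,"jaw":0},
    {"slide":[0.085,-0.072,-0.07],"spin":0,"jaw":0},
    {"slide":[0.115,-0.072,-0.07],"spin":0,"jaw":0},
    {"slide":[0.14,-0.072,-0.07],"spin":0,"jaw":0},
    {"slide":[0.157,-0.072,-0.07],"spin":0,"jaw":0},
    {"slide":[0.167,-0.072,-0.07],"spin":0,"jaw":0.2},
    {"slide":[0.17,-0.072,-0.07],"spin":0,"jaw":0.4}
  ]
}}

```text
time_s: 4.2
ee_pos: [649.0, 256.1, 32.4]
tcp_rot: [6.1, 89.9, -158.7]
ft_force: [-0.0, 0.8, 0.0]
width: 0.689
```

```bash
python3 -c "
from h import *
look(['vial'],'w2')
to(650.5,261.5,33)"
```

```text
vial [([647.7, 259.5, -1.1], 0.93)]
t 4.3 pos [649.9 256.6  33.9] jaw -74.8 q [20. 29. 98. -0. 53. 94.] F [-0.4  1.1 -0.4] w 0.598
slide m [ 0.0009 -0.0046 -0.0018] spin 0 x axis [ 0.001  0.    -1.   ]
```

View pics/w2.png

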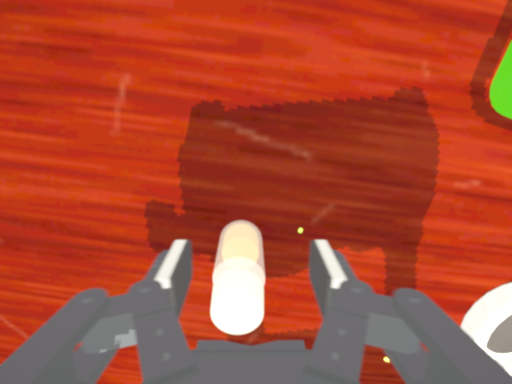

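The vial at (238,275) stands between the fingers, slightly left of their middle. I'll shift about 4 mm and close.

Emit:
{"api": "drive_tool", "payload": {
  "commands": [
    {"slide":[0.001,-0.002,0],"spin":0,"jaw":0.4},
    {"slide":[0.001,-0.004,0],"spin":0,"jaw":0.5},
    {"slide":[0.001,-0.004,0],"spin":0,"jaw":0.6},
    {"slide":[0.001,-0.004,0],"spin":0,"jaw":0.65},
    {"slide":[0.001,-0.004,0],"spin":0,"jaw":0.7},
    {"slide":[0.001,-0.004,0],"spin":0,"jaw":0.75},
    {"slide":[0.001,-0.004,0],"spin":0,"jaw":0.85},
    {"slide":[0.001,-0.004,0],"spin":0,"jaw":1},
    {"slide":[0.001,-0.004,0],"spin":0,"jaw":1},
    {"slide":[0.001,-0.004,0],"spin":0,"jaw":1}
  ]
}}

```text
time_s: 5.3
ee_pos: [648.7, 260.6, 32.7]
tcp_rot: [-172.2, 90.0, 23.1]
ft_force: [-0.2, 0.6, 3.5]
width: 0.25
```

Emit:
{"api": "drive_tool", "payload": {
  "commands": [
    {"slide":[0,0,0],"spin":0,"jaw":1},
    {"slide":[0,0,0],"spin":0,"jaw":1},
    {"slide":[-0.01,0,0],"spin":0,"jaw":1},
    {"slide":[-0.03,0,0],"spin":0,"jaw":1},
    {"slide":[-0.055,0,0],"spin":0,"jaw":1},
    {"slide":[-0.08,0,0],"spin":0,"jaw":1},
    {"slide":[-0.105,0,0],"spin":0,"jaw":1},
    {"slide":[-0.12,0,0],"spin":0,"jaw":1},
    {"slide":[-0.13,0,0],"spin":0,"jaw":1},
    {"slide":[-0.13,0,0],"spin":0,"jaw":1}
  ]
}}

```text
time_s: 6.3
ee_pos: [649.0, 260.7, 163.8]
tcp_rot: [-176.4, 89.9, 18.9]
ft_force: [1.1, 0.7, -0.7]
width: 0.247
```

```bash
python3 -c "
from h import *
look(['vial'],'w3')
to(436,-106.5,163)"
```

```text
vial [([650.2, 263.6, 131.7], 0.84)]
t 6.4 pos [647.8 260.2 161.2] jaw -74.8 q [20. 21. 94. -0. 65. 95.] F [-0.5 -0.3 -1. ] w 0.25
slide m [-0.0013  0.2982  0.3006] spin 0 x axis [-0.001 -0.001 -1.   ]
```

Emit:
{"api": "drive_tool", "payload": {
  "commands": [
    {"slide":[0,0.01,0.01],"spin":0,"jaw":1},
    {"slide":[0,0.03,0.03],"spin":0,"jaw":1},
    {"slide":[0,0.06,0.06],"spin":0,"jaw":1},
    {"slide":[0,0.093,0.093],"spin":0,"jaw":1},
    {"slide":[0,0.126,0.126],"spin":0,"jaw":1},
    {"slide":[0,0.159,0.159],"spin":0,"jaw":1},
    {"slide":[0,0.192,0.192],"spin":0,"jaw":1},
    {"slide":[0,0.22,0.22],"spin":0,"jaw":1},
    {"slide":[0,0.24,0.24],"spin":0,"jaw":1},
    {"slide":[0,0.25,0.25],"spin":0,"jaw":1}
  ]
}}

```text
time_s: 7.4
ee_pos: [469.7, -48.3, 160.8]
tcp_rot: [-13.3, 89.8, -178.2]
ft_force: [0.4, -0.9, -0.9]
width: 0.247
```

```bash
python3 -c "
from h import *
look(['block_1_well','vial'],'w4')
to(436,-106.5,163)"
```

```text
block_1_well [([432.0, -108.4, 8.6], 0.66)]
vial [([470.9, -49.3, 126.7], 0.79)]
t 7.55 pos [472.1 -46.8 161.7] jaw -74.9 q [ -9.  -2. 121.   0.  61.  66.] F [ 0.5 -0.3 -0.8] w 0.253
slide m [-0.0013  0.0482  0.0504] spin 0 x axis [-0.001  0.001 -1.   ]
```

View pics/w4.png

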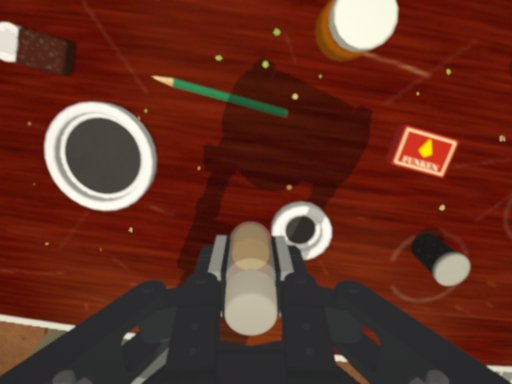

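The vial is held upright at (250,275). Block 1 is at (302,230), block 4 at (101,155), the jar at (360,25) and the canister at (440,258).

```bash
cat >> h.py <<'E'
def ray(p,u,v,z,s):
    x=np.array([(u-p["cx"])/p["fx"],(v-p["cy"])/p["fy"]])
    q=cv2.undistortPoints(np.array([[[float(u),float(v)]]]),np.array([[p["fx"],0,p["cx"]],[0,p["fy"],p["cy"]],[0,0,1.]]),np.array([p["k1"],0,0,0.]))[0,0]
    H=np.array(p["hand_eye"]); r=R(s); d=r@H[:3,:3]@np.array([q[0],-q[1],-1]); o=s["ee_pos"]+r@H[:3,3]
    return (o+d*(z-o[2])/d[2]).round(1)
E
python3 -c "
from h import *
s=arm.get_state();p=arm.read_camera('wrist')
print('b1',ray(p,302,230,15,s),'b4',ray(p,101,155,15,s),'b1pad',ray(p,301,230,5,s),'vialbase',ray(p,251,238,128,s))
to(435,-107,163)"
```

```text
b1 [ 441.9 -105.9   15. ] b4 [464.5  92.7  15. ] b1pad [ 437.7 -107.9    5. ] vialbase [474.2 -45.7 128. ]
t 7.6 pos [472.7 -46.2 161.9] jaw -74.8 q [ -9.  -2. 121.   0.  61.  66.] F [-0.4  0.5  0.4] w 0.25
slide m [-0.0011  0.0488  0.0523] spin 0 x axis [-0.     0.001 -1.   ]
```

Emit:
{"api": "drive_tool", "payload": {
  "commands": [
    {"slide":[0,0.015,0.015],"spin":0,"jaw":1},
    {"slide":[0,0.035,0.035],"spin":0,"jaw":1},
    {"slide":[0.005,0.047,0.048],"spin":0,"jaw":1},
    {"slide":[0.02,0.049,0.05],"spin":0,"jaw":1},
    {"slide":[0.042,0.049,0.05],"spin":0,"jaw":1},
    {"slide":[0.065,0.049,0.05],"spin":0,"jaw":1},
    {"slide":[0.085,0.049,0.05],"spin":0,"jaw":1},
    {"slide":[0.095,0.049,0.05],"spin":0,"jaw":1},
    {"slide":[0.1,0.049,0.05],"spin":0,"jaw":1},
    {"slide":[0.1,0.049,0.05],"spin":0,"jaw":1}
  ]
}}

```text
time_s: 8.6
ee_pos: [437.6, -106.3, 61.9]
tcp_rot: [-40.7, 89.9, 154.6]
ft_force: [0.2, 0.5, -0.2]
width: 0.248
```

```bash
python3 -c "
from h import *
look(['block_1_well','vial'],'w5')
p=arm.read_camera('side');save(p,'s5')
a=cv2.imread('pics/w5.png');b=cv2.resize(cv2.imread('pics/s5.png')[130:230,270:400],(500,384),interpolation=cv2.INTER_CUBIC)
cv2.imwrite('pics/c5.png',np.hstack([a[:,110:400],b]))
to(437,-107,38)"
```

```text
block_1_well [([432.6, -107.9, 4.7], 0.93)]
vial [([440.8, -108.1, 30.4], 0.81)]
t 8.8 pos [ 438.5 -107.    63.3] jaw -74.8 q [-17.   3. 128.   0.  49.  58.] F [ 0.4  0.  -0. ] w 0.249
slide m [ 0.0253 -0.0004  0.0015] spin 0 x axis [ 0.002 -0.001 -1.   ]
```

View pics/c5.png

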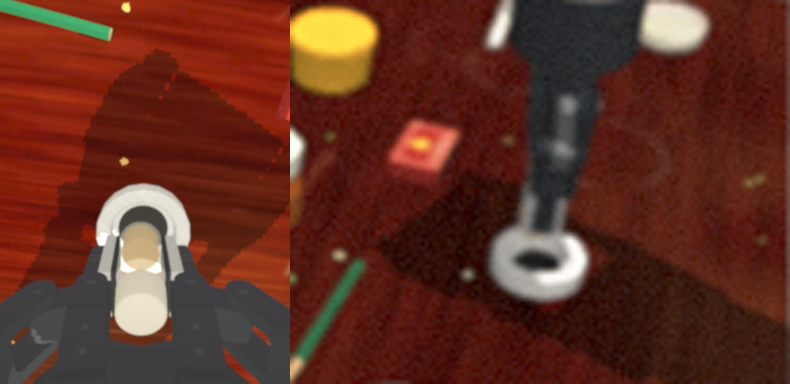

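The vial's bottom at (251,225 in the full wrist frame) is centred sideways over block 1. The fore-aft position needs a ray check.

```bash
python3 -c "
from h import *
s=arm.get_state();p=arm.read_camera('wrist');f=-R(s)[:,2]
print(f)
a=ray(p,253,184,15,s);print('block centre from far outer rim',a-29*f)
print('well centre from outer sides',(ray(p,207,228,15,s)+ray(p,300,228,15,s))/2)
b=ray(p,251,221,30,s);print('vial far bottom',b, 'axis',b-11.5*f)
q=arm.read_camera('top');save(q,'t5');print([d for n in ['block_1_well'] for d in arm.place_of(q,n)][:2])
"
```

```text
[0.9648347  0.26285111 0.00181812]
block centre from far outer rim [ 439.61979382 -107.5226821    14.94727462]
well centre from outer sides [ 440.7 -107.6   15. ]
vial far bottom [ 450.9 -103.2   30. ] axis [ 439.804401   -106.22278773   29.97909166]
[]
```

Emit:
{"api": "drive_tool", "payload": {
  "commands": [
    {"slide":[0.006,0.001,0],"spin":0,"jaw":1},
    {"slide":[0.012,0.001,0],"spin":0,"jaw":1},
    {"slide":[0.017,0.001,0],"spin":0,"jaw":1},
    {"slide":[0.02,0.001,0],"spin":0,"jaw":1},
    {"slide":[0.022,0.001,0],"spin":0,"jaw":1},
    {"slide":[0.0235,0.001,0],"spin":0,"jaw":1},
    {"slide":[0.0245,0.001,0],"spin":0,"jaw":1},
    {"slide":[0.025,0.001,0],"spin":0,"jaw":1},
    {"slide":[0.025,0.001,0],"spin":0,"jaw":1},
    {"slide":[0.025,0.001,0],"spin":0,"jaw":1}
  ]
}}

```text
time_s: 9.95
ee_pos: [437.7, -107.8, 37.7]
tcp_rot: [-143.6, 90.0, 51.6]
ft_force: [-2.9, 1.2, 5.3]
width: 0.253
```

Emit:
{"api": "drive_tool", "payload": {
  "commands": [
    {"slide":[0,0,0],"spin":0,"jaw":0.7},
    {"slide":[0,0,0],"spin":0,"jaw":0.65},
    {"slide":[0,0,0],"spin":0,"jaw":0.6},
    {"slide":[0,0,0],"spin":0,"jaw":0.5},
    {"slide":[0,0,0],"spin":0,"jaw":0.4},
    {"slide":[0,0,0],"spin":0,"jaw":0.4},
    {"slide":[-0.01,0,0],"spin":0,"jaw":0.4},
    {"slide":[-0.035,0,0],"spin":0,"jaw":0.4},
    {"slide":[-0.07,0,0],"spin":0,"jaw":0.3},
    {"slide":[-0.105,0,0],"spin":0,"jaw":0}
  ]
}}

```text
time_s: 10.95
ee_pos: [437.2, -107.6, 143.6]
tcp_rot: [-32.1, 90.0, 163.2]
ft_force: [1.4, -0.3, -0.1]
width: 0.852
```

```bash
python3 -c "
from h import *
look(['vial','film_canister'],'w6')
p=arm.read_camera('side');save(p,'s6')
a=cv2.imread('pics/w6.png');b=cv2.resize(cv2.imread('pics/s6.png')[150:230,290:390],(480,384),interpolation=cv2.INTER_CUBIC)
cv2.imwrite('pics/c6.png',np.hstack([a[:,200:512],b]))
to(450,-243,150)"
```

```text
vial [([439.2, -107.3, 7.3], 0.88)]
film_canister [([449.8, -243.0, -2.1], 0.88)]
t 11.15 pos [ 438.7 -108.1  144. ] jaw -74.8 q [-17.  -4. 125.  -0.  59.  58.] F [-0.5 -0.2  0.4] w 1.0
slide m [-0.0058  0.1331  0.0245] spin 0 x axis [ 0.003 -0.001 -1.   ]
```

View pics/c6.png

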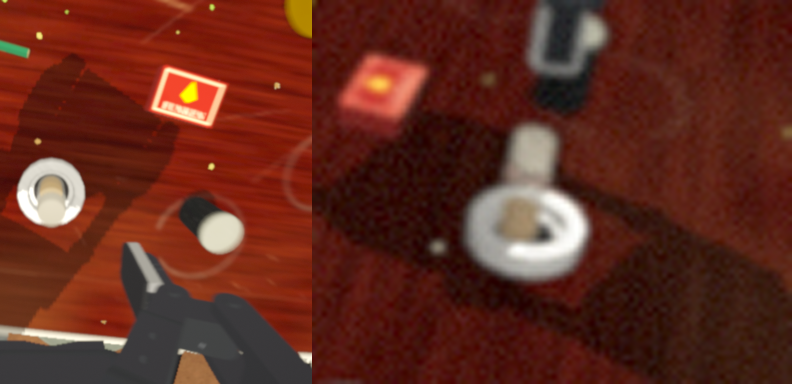

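The vial stands upright in block 1, with the block at (50,190) in the wrist crop. The canister is free, at (212,225). Canister next; nothing else here looks like it.

Emit:
{"api": "drive_tool", "payload": {
  "commands": [
    {"slide":[0,0.035,0.006],"spin":0,"jaw":0},
    {"slide":[0,0.075,0.014],"spin":0,"jaw":0},
    {"slide":[0,0.112,0.021],"spin":0,"jaw":0},
    {"slide":[0.01,0.131,0.024],"spin":0,"jaw":0},
    {"slide":[0.03,0.133,0.0245],"spin":0,"jaw":0},
    {"slide":[0.055,0.133,0.0245],"spin":0,"jaw":0},
    {"slide":[0.08,0.133,0.0245],"spin":0,"jaw":0},
    {"slide":[0.1,0.133,0.0245],"spin":0,"jaw":0},
    {"slide":[0.108,0.133,0.0245],"spin":0,"jaw":0.1},
    {"slide":[0.109,0.133,0.0245],"spin":0,"jaw":0.2}
  ]
}}

```text
time_s: 12.15
ee_pos: [447.1, -241.4, 31.1]
tcp_rot: [-46.2, 89.7, 149.0]
ft_force: [-0.4, -0.3, 0.3]
width: 0.8
```

```bash
python3 -c "
from h import *
look(['film_canister'],'w7')
to(450,-243,35)"
```

```text
film_canister [([448.6, -242.9, -3.9], 0.59)]
t 12.25 pos [ 449.  -242.5   33.2] jaw -74.8 q [-31.  12. 122.   0.  46.  44.] F [ 0.2 -0.2 -1. ] w 0.797
slide m [-0.0018  0.0008 -0.0009] spin 0 x axis [-0.  0. -1.]
```

Emit:
{"api": "drive_tool", "payload": {
  "commands": [
    {"slide":[0,0.001,-0.001],"spin":0,"jaw":0.3},
    {"slide":[0,0.001,-0.001],"spin":0,"jaw":0.4},
    {"slide":[0,0.001,-0.001],"spin":0,"jaw":0.5},
    {"slide":[0,0.001,-0.001],"spin":0,"jaw":0.55},
    {"slide":[0,0.001,-0.001],"spin":0,"jaw":0.6},
    {"slide":[0,0.001,-0.001],"spin":0,"jaw":0.65},
    {"slide":[0,0.001,-0.001],"spin":0,"jaw":0.75},
    {"slide":[0,0.001,-0.001],"spin":0,"jaw":1},
    {"slide":[0,0.001,-0.001],"spin":0,"jaw":1},
    {"slide":[0,0.001,-0.001],"spin":0,"jaw":1}
  ]
}}

```text
time_s: 13.25
ee_pos: [450.4, -243.2, 33.8]
tcp_rot: [-151.0, 90.0, 44.2]
ft_force: [-0.6, 1.9, 5.6]
width: 0.349
```

Emit:
{"api": "drive_tool", "payload": {
  "commands": [
    {"slide":[0,0,0],"spin":0,"jaw":1},
    {"slide":[-0.01,0,0],"spin":0,"jaw":1},
    {"slide":[-0.03,0,0],"spin":0,"jaw":1},
    {"slide":[-0.055,0,0],"spin":0,"jaw":1},
    {"slide":[-0.08,0,0],"spin":0,"jaw":1},
    {"slide":[-0.105,0,0],"spin":0,"jaw":1},
    {"slide":[-0.12,0,0],"spin":0,"jaw":1},
    {"slide":[-0.13,0,0],"spin":0,"jaw":1},
    {"slide":[-0.13,0,0],"spin":0,"jaw":1},
    {"slide":[-0.13,0,0],"spin":0,"jaw":1}
  ]
}}

```text
time_s: 14.25
ee_pos: [449.7, -243.0, 162.4]
tcp_rot: [-46.4, 89.9, 148.8]
ft_force: [0.3, -0.2, -0.9]
width: 0.35
```

```bash
python3 -c "
from h import *
to(600,20,163)
to(637,76,163)"
```

```text
t 14.25 pos [ 449.7 -243.   162.4] jaw -74.8 q [-31.   2. 117.   0.  61.  44.] F [ 0.3 -0.2 -0.9] w 0.35
slide m [-0.0006 -0.2143 -0.2141] spin 0 x axis [-0.001  0.001 -1.   ]
t 14.25 pos [ 449.7 -243.   162.4] jaw -74.8 q [-31.   2. 117.   0.  61.  44.] F [ 0.3 -0.2 -0.9] w 0.35
slide m [-0.0006 -0.2586 -0.2645] spin 0 x axis [-0.001  0.001 -1.   ]
```

Emit:
{"api": "drive_tool", "payload": {
  "commands": [
    {"slide":[0,-0.01,-0.01],"spin":0,"jaw":1},
    {"slide":[0,-0.03,-0.03],"spin":0,"jaw":1},
    {"slide":[0,-0.058,-0.058],"spin":0,"jaw":1},
    {"slide":[0,-0.088,-0.088],"spin":0,"jaw":1},
    {"slide":[0,-0.118,-0.118],"spin":0,"jaw":1},
    {"slide":[0,-0.145,-0.147],"spin":0,"jaw":1},
    {"slide":[0,-0.173,-0.175],"spin":0,"jaw":1},
    {"slide":[0,-0.195,-0.198],"spin":0,"jaw":1},
    {"slide":[0,-0.21,-0.213],"spin":0,"jaw":1},
    {"slide":[0,-0.22,-0.225],"spin":0,"jaw":1}
  ]
}}

```text
time_s: 15.25
ee_pos: [609.3, 30.8, 161.6]
tcp_rot: [-25.2, 89.8, 170.1]
ft_force: [0.1, -0.0, 0.4]
width: 0.352
```

```bash
python3 -c "
from h import *
look(['block_2_well','film_canister'],'w8')
to(637,76,163)"
```

```text
block_2_well [([634.0, 76.7, 7.2], 0.9), ([456.7, 94.9, 2.1], 0.55)]
film_canister [([607.6, 32.2, 127.7], 0.71)]
t 15.4 pos [609.2  28.9 162.2] jaw -74.7 q [  0.  12. 105.  -0.  62.  75.] F [ 0.1  0.1 -0.7] w 0.352
slide m [-0.0008 -0.0381 -0.0393] spin 0 x axis [-0.002 -0.    -1.   ]
```

Emit:
{"api": "drive_tool", "payload": {
  "commands": [
    {"slide":[0,-0.012,-0.012],"spin":0,"jaw":1},
    {"slide":[0,-0.028,-0.028],"spin":0,"jaw":1},
    {"slide":[0.005,-0.037,-0.037],"spin":0,"jaw":1},
    {"slide":[0.02,-0.038,-0.038],"spin":0,"jaw":1},
    {"slide":[0.042,-0.038,-0.038],"spin":0,"jaw":1},
    {"slide":[0.065,-0.038,-0.038],"spin":0,"jaw":1},
    {"slide":[0.085,-0.038,-0.038],"spin":0,"jaw":1},
    {"slide":[0.095,-0.038,-0.038],"spin":0,"jaw":1},
    {"slide":[0.1,-0.038,-0.038],"spin":0,"jaw":1},
    {"slide":[0.1,-0.038,-0.038],"spin":0,"jaw":1}
  ]
}}

```text
time_s: 16.4
ee_pos: [635.6, 74.3, 62.4]
tcp_rot: [-6.9, 89.9, -171.7]
ft_force: [1.4, 0.3, -0.2]
width: 0.35
```

```bash
python3 -c "
from h import *
look(['block_2_well','film_canister'],'w9')
to(636.5,76.5,38)"
```

```text
block_2_well [([631.0, 76.1, 8.9], 0.62)]
film_canister [([633.6, 72.3, 27.6], 0.95)]
t 16.55 pos [637.2  74.7  64.5] jaw -74.8 q [  4.  21. 105.  -0.  53.  79.] F [ 0.8  0.5 -0.9] w 0.353
slide m [ 0.0265 -0.0019  0.0002] spin 0 x axis [ 0.002  0.    -1.   ]
```

View pics/w9.png

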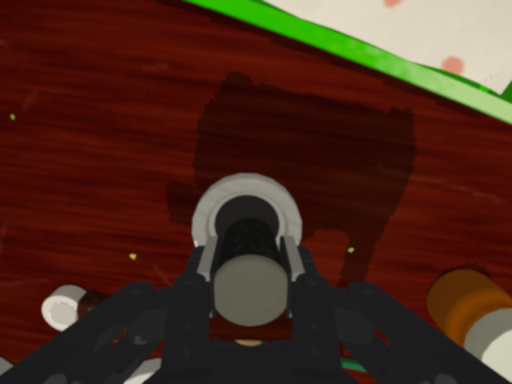

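The canister's bottom at about (249,222) hangs over the block 2 well; the rim spans columns 193–301, with its far edge at row 174.

```bash
python3 -c "
from h import *
s=arm.get_state();p=arm.read_camera('wrist');f=-R(s)[:,2]
print(ray(p,247,174,15,s)-34*f, (ray(p,193,228,15,s)+ray(p,301,228,15,s))/2, ray(p,249,220,30,s)-16.5*f, R(s)[:,1])
"
```

```text
[638.09272727  77.87376724  14.92771842] [637.85  77.9   15.  ] [633.47882353  75.36815175  29.96492218] [ 2.62535948e-01 -9.64922117e-01  4.28429450e-04]
```

Emit:
{"api": "drive_tool", "payload": {
  "commands": [
    {"slide":[0,-0.001,-0.001],"spin":0,"jaw":1},
    {"slide":[0.006,-0.0015,-0.002],"spin":0,"jaw":1},
    {"slide":[0.012,-0.0015,-0.002],"spin":0,"jaw":1},
    {"slide":[0.017,-0.0015,-0.002],"spin":0,"jaw":1},
    {"slide":[0.02,-0.0015,-0.002],"spin":0,"jaw":1},
    {"slide":[0.022,-0.0015,-0.002],"spin":0,"jaw":1},
    {"slide":[0.0235,-0.0015,-0.002],"spin":0,"jaw":1},
    {"slide":[0.0245,-0.0015,-0.002],"spin":0,"jaw":1},
    {"slide":[0.025,-0.0015,-0.002],"spin":0,"jaw":1},
    {"slide":[0.025,-0.0015,-0.002],"spin":0,"jaw":1}
  ]
}}

```text
time_s: 17.6
ee_pos: [637.8, 76.7, 38.8]
tcp_rot: [175.1, 90.0, 10.3]
ft_force: [-1.3, 0.6, 2.7]
width: 0.349
```

Emit:
{"api": "drive_tool", "payload": {
  "commands": [
    {"slide":[0.0005,0,0],"spin":0,"jaw":1},
    {"slide":[0.0005,0,0],"spin":0,"jaw":0.62},
    {"slide":[0.0005,0,0],"spin":0,"jaw":0.58},
    {"slide":[0.0005,0,0],"spin":0,"jaw":0.5},
    {"slide":[0.0005,0,0],"spin":0,"jaw":0.4},
    {"slide":[0.0005,0,0],"spin":0,"jaw":0.35},
    {"slide":[-0.01,0,0],"spin":0,"jaw":0.35},
    {"slide":[-0.035,0,0],"spin":0,"jaw":0.35},
    {"slide":[-0.07,0,0],"spin":0,"jaw":0.2},
    {"slide":[-0.105,0,0],"spin":0,"jaw":0}
  ]
}}

```text
time_s: 18.6
ee_pos: [637.3, 76.7, 144.5]
tcp_rot: [-10.3, 89.9, -175.0]
ft_force: [0.2, 0.2, 1.1]
width: 0.941
```

```bash
python3 -c "
from h import *
look(['film_canister','amber_jar'],'w10')
p=arm.read_camera('side');save(p,'s10')
a=cv2.imread('pics/w10.png');b=cv2.resize(cv2.imread('pics/s10.png')[140:240,190:310],(288,240),interpolation=cv2.INTER_CUBIC)
c=np.zeros((384,800,3),np.uint8);c[:,:512]=a;c[:240,512:]=b
cv2.imwrite('pics/c10.png',c)
to(619,-90,150)"
```

```text
film_canister [([637.8, 79.1, 6.3], 0.62)]
amber_jar [([617.2, -88.0, -2.4], 0.81), ([702.1, -132.6, -3.8], 0.57), ([536.2, 163.0, -2.0], 0.38)]
t 18.8 pos [638.9  76.8 145.6] jaw -74.8 q [  5.  16. 102.  -0.  61.  79.] F [-0.8 -0.9 -0.1] w 1.003
slide m [-0.0045  0.1557  0.063 ] spin 0 x axis [ 0.004  0.    -1.   ]
```

View pics/c10.png

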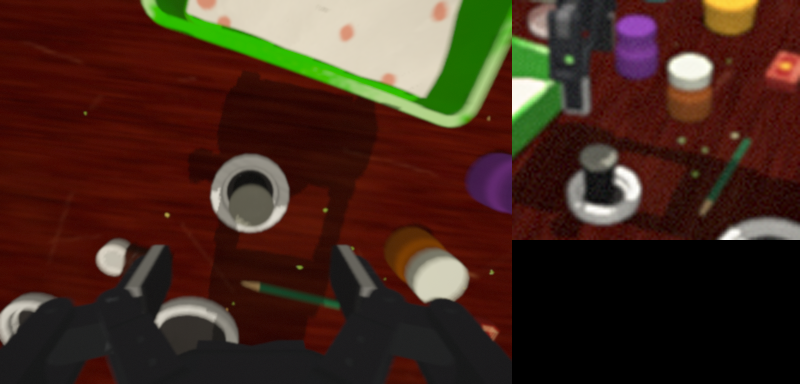

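The canister stands in block 2 at (250,195). Jar candidates: amber with a white cap at (430,265) and the purple look-alike at (495,183). I'm taking the amber one.

Emit:
{"api": "drive_tool", "payload": {
  "commands": [
    {"slide":[0,0.03,0.012],"spin":0,"jaw":0},
    {"slide":[0,0.07,0.028],"spin":0,"jaw":0},
    {"slide":[0,0.11,0.044],"spin":0,"jaw":0},
    {"slide":[0,0.14,0.057],"spin":0,"jaw":0},
    {"slide":[0,0.153,0.062],"spin":0,"jaw":0},
    {"slide":[0.015,0.155,0.063],"spin":0,"jaw":0},
    {"slide":[0.03,0.155,0.063],"spin":0,"jaw":0},
    {"slide":[0.04,0.155,0.063],"spin":0,"jaw":0},
    {"slide":[0.045,0.155,0.063],"spin":0,"jaw":0},
    {"slide":[0.045,0.155,0.063],"spin":0,"jaw":0}
  ]
}}

```text
time_s: 19.8
ee_pos: [616.6, -88.0, 96.3]
tcp_rot: [-29.0, 89.8, 166.4]
ft_force: [-0.5, -0.2, 0.2]
width: 1.0
```

```bash
python3 -c "
from h import *
look(['amber_jar'],'w11')
to(618,-89,30)"
```

```text
amber_jar [([619.7, -86.6, -2.2], 0.93), ([704.4, -131.5, -3.6], 0.78)]
t 19.9 pos [617.9 -88.6  98.2] jaw -74.7 q [-10.  18. 106.   0.  56.  64.] F [-0.2 -0.5  0.3] w 0.999
slide m [0.0682 0.0004 0.    ] spin 0 x axis [-0.  0. -1.]
```

View pics/w11.png

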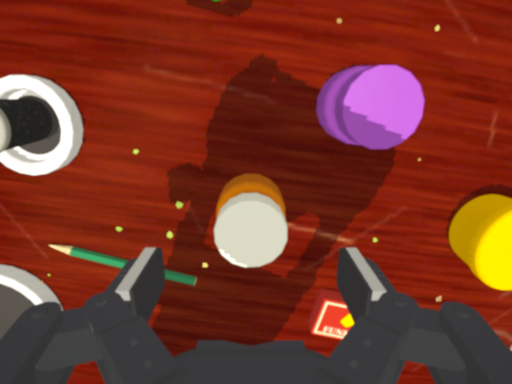

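The amber jar at (251,225) is centred between the fingers. The purple one, at (370,105), is well clear.

Emit:
{"api": "drive_tool", "payload": {
  "commands": [
    {"slide":[0.02,0,0],"spin":0,"jaw":0},
    {"slide":[0.045,0,0],"spin":0,"jaw":0},
    {"slide":[0.062,0,0],"spin":0,"jaw":0},
    {"slide":[0.068,0,0],"spin":0,"jaw":0},
    {"slide":[0.068,0,0],"spin":0,"jaw":0.2},
    {"slide":[0.068,0,0],"spin":0,"jaw":0.3},
    {"slide":[0.068,0,0],"spin":0,"jaw":0.35},
    {"slide":[0.068,0,0],"spin":0,"jaw":0.4},
    {"slide":[0.068,0,0],"spin":0,"jaw":0.45},
    {"slide":[0.068,0,0],"spin":0,"jaw":0.5}
  ]
}}

```text
time_s: 20.9
ee_pos: [618.7, -89.5, 31.9]
tcp_rot: [159.4, 89.9, -5.4]
ft_force: [-1.1, 0.7, 4.8]
width: 0.533
```

Emit:
{"api": "drive_tool", "payload": {
  "commands": [
    {"slide":[0,0,0],"spin":0,"jaw":0.7},
    {"slide":[0,0,0],"spin":0,"jaw":1},
    {"slide":[0,0,0],"spin":0,"jaw":1},
    {"slide":[-0.01,0,0],"spin":0,"jaw":1},
    {"slide":[-0.03,0,0],"spin":0,"jaw":1},
    {"slide":[-0.06,0,0],"spin":0,"jaw":1},
    {"slide":[-0.09,0,0],"spin":0,"jaw":1},
    {"slide":[-0.115,0,0],"spin":0,"jaw":1},
    {"slide":[-0.128,0,0],"spin":0,"jaw":1},
    {"slide":[-0.13,0,0],"spin":0,"jaw":1}
  ]
}}

```text
time_s: 21.9
ee_pos: [619.0, -89.7, 162.8]
tcp_rot: [152.7, 89.8, -12.0]
ft_force: [1.0, -0.2, -1.2]
width: 0.532
```

```bash
python3 -c "
from h import *
look(['amber_jar'],'w12')
to(423,256,160)"
```

```text
amber_jar [([703.3, -130.5, -3.2], 0.76), ([617.4, -85.8, 132.3], 0.73)]
t 22.0 pos [617.3 -89.3 159.9] jaw -74.8 q [-11.  14. 104.  -0.  62.  64.] F [-0.6  0.5 -1. ] w 0.532
slide m [-0.     -0.3843  0.0968] spin 0 x axis [-0.  0. -1.]
```

Emit:
{"api": "drive_tool", "payload": {
  "commands": [
    {"slide":[0,-0.012,0.003],"spin":0,"jaw":1},
    {"slide":[0,-0.04,0.01],"spin":0,"jaw":1},
    {"slide":[0,-0.08,0.02],"spin":0,"jaw":1},
    {"slide":[0,-0.122,0.031],"spin":0,"jaw":1},
    {"slide":[0,-0.164,0.041],"spin":0,"jaw":1},
    {"slide":[0,-0.206,0.052],"spin":0,"jaw":1},
    {"slide":[0,-0.248,0.062],"spin":0,"jaw":1},
    {"slide":[0,-0.285,0.072],"spin":0,"jaw":1},
    {"slide":[0,-0.312,0.079],"spin":0,"jaw":1},
    {"slide":[0,-0.325,0.082],"spin":0,"jaw":1}
  ]
}}

```text
time_s: 23.0
ee_pos: [450.0, 204.3, 158.4]
tcp_rot: [-3.6, 89.8, -168.2]
ft_force: [-0.5, -0.5, -1.7]
width: 0.535
```

```bash
python3 -c "
from h import *
look(['block_3_well','amber_jar'],'w13')
to(423.5,256,160)"
```

```text
block_3_well [([424.4, 258.7, 4.4], 0.7)]
amber_jar [([449.1, 205.0, 126.4], 0.67)]
t 23.15 pos [452.2 202.8 159.3] jaw -74.7 q [ 21.   0. 119.  -0.  61.  96.] F [-0.4 -0.1 -1.7] w 0.531
slide m [-0.0007 -0.0589  0.0136] spin 0 x axis [-0.001 -0.001 -1.   ]
```

Emit:
{"api": "drive_tool", "payload": {
  "commands": [
    {"slide":[0,-0.015,0.003],"spin":0,"jaw":1},
    {"slide":[0,-0.038,0.008],"spin":0,"jaw":1},
    {"slide":[0.005,-0.055,0.012],"spin":0,"jaw":1},
    {"slide":[0.02,-0.06,0.013],"spin":0,"jaw":1},
    {"slide":[0.042,-0.06,0.013],"spin":0,"jaw":1},
    {"slide":[0.065,-0.06,0.013],"spin":0,"jaw":1},
    {"slide":[0.085,-0.06,0.013],"spin":0,"jaw":1},
    {"slide":[0.095,-0.06,0.013],"spin":0,"jaw":1},
    {"slide":[0.1,-0.06,0.013],"spin":0,"jaw":1},
    {"slide":[0.1,-0.06,0.013],"spin":0,"jaw":1}
  ]
}}

```text
time_s: 24.15
ee_pos: [425.1, 256.5, 59.9]
tcp_rot: [21.9, 89.9, -142.9]
ft_force: [-1.1, 0.3, -1.0]
width: 0.53
```

```bash
python3 -c "
from h import *
look(['block_3_well','amber_jar'],'w14')
to(424,257,35)"
```

```text
block_3_well []
amber_jar [([425.5, 257.6, 29.7], 0.55)]
t 24.3 pos [425.9 257.4  61.3] jaw -74.8 q [ 28.   8. 123.  -0.  49. 103.] F [-0.8 -0.  -0.8] w 0.532
slide m [ 0.0263 -0.0001  0.002 ] spin 0 x axis [ 0.002  0.001 -1.   ]
```

View pics/w14.png

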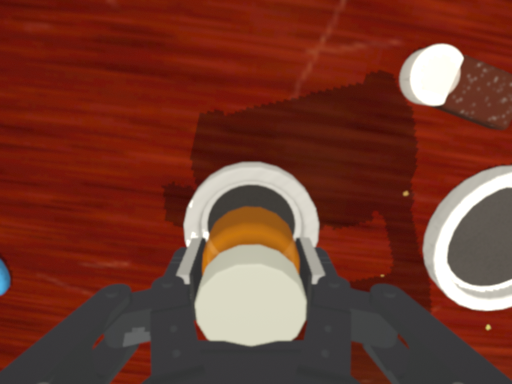

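The jar is over block 3: the rim spans columns 184–319 with its far edge at row 162, and the jar's far bottom edge is at (251,207).

```bash
python3 -c "
from h import *
s=arm.get_state();p=arm.read_camera('wrist');f=-R(s)[:,2]
w=ray(p,251.5,162,15,s)-41*f;w2=(ray(p,184,228,15,s)+ray(p,319,228,15,s))/2;j=ray(p,251,207,31,s)-24*f
print(w,w2,j,(R(s).T@(w-j)).round(1),(R(s).T@(w2-j)).round(1))
"
```

```text
[428.13645593 258.3427104   14.91814106] [428.65 258.35  15.  ] [424.14085225 257.50304999  30.95208257] [16.   0.2 -4. ] [16.   0.4 -4.5]
```

Emit:
{"api": "drive_tool", "payload": {
  "commands": [
    {"slide":[0,0,-0.001],"spin":0,"jaw":1},
    {"slide":[0.006,0,-0.002],"spin":0,"jaw":1},
    {"slide":[0.012,0,-0.002],"spin":0,"jaw":1},
    {"slide":[0.017,0,-0.002],"spin":0,"jaw":1},
    {"slide":[0.02,0,-0.002],"spin":0,"jaw":1},
    {"slide":[0.022,0,-0.002],"spin":0,"jaw":1},
    {"slide":[0.0235,0,-0.002],"spin":0,"jaw":1},
    {"slide":[0.0245,0,-0.002],"spin":0,"jaw":1},
    {"slide":[0.025,0,-0.002],"spin":0,"jaw":1},
    {"slide":[0.025,0,-0.002],"spin":0,"jaw":1}
  ]
}}

```text
time_s: 25.35
ee_pos: [426.5, 257.6, 36.9]
tcp_rot: [13.3, 89.9, -151.4]
ft_force: [-5.9, -2.8, 13.4]
width: 0.533
```

Emit:
{"api": "drive_tool", "payload": {
  "commands": [
    {"slide":[0,0,0],"spin":0,"jaw":0.45},
    {"slide":[0,0,0],"spin":0,"jaw":0.42},
    {"slide":[0,0,0],"spin":0,"jaw":0.38},
    {"slide":[0,0,0],"spin":0,"jaw":0.3},
    {"slide":[0,0,0],"spin":0,"jaw":0.2},
    {"slide":[0,0,0],"spin":0,"jaw":0.1},
    {"slide":[-0.01,0,0],"spin":0,"jaw":0.1},
    {"slide":[-0.035,0,0],"spin":0,"jaw":0.1},
    {"slide":[-0.07,0,0],"spin":0,"jaw":0},
    {"slide":[-0.11,0,0],"spin":0,"jaw":0}
  ]
}}

```text
time_s: 26.35
ee_pos: [425.8, 257.1, 145.9]
tcp_rot: [13.1, 89.9, -151.7]
ft_force: [1.4, 0.3, 0.4]
width: 1.003
```

```bash
python3 -c "
from h import *
look(['amber_jar'],'w15')
p=arm.read_camera('side');save(p,'s15')
a=cv2.imread('pics/w15.png');b=cv2.resize(cv2.imread('pics/s15.png')[240:360,220:364],(288,240),interpolation=cv2.INTER_CUBIC)
c=np.zeros((384,800,3),np.uint8);c[:,:512]=a;c[:240,512:]=b
cv2.imwrite('pics/c15.png',c)
to(645,-275,150)"
```

```text
amber_jar [([425.2, 262.8, 6.0], 0.94)]
t 26.5 pos [429.5 259.1 149.6] jaw -74.8 q [ 28.   1. 119.   0.  59. 103.] F [ 0.5 -0.5 -0.7] w 1.0
slide m [-0.0009  0.572  -0.0676] spin 0 x axis [ 0.007  0.004 -1.   ]
```

View pics/c15.png

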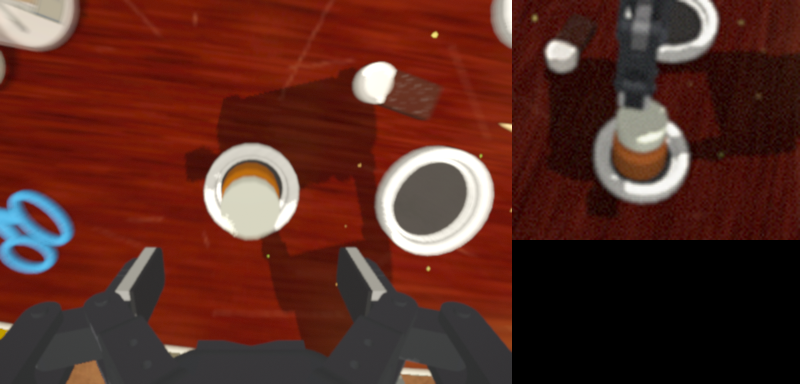

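The jar stands upright in block 3 at (251,190). Tub candidates in the top crop: yellow (682,220), teal (713,100) and the clear dish (568,30). I'm taking the yellow one.

Emit:
{"api": "drive_tool", "payload": {
  "commands": [
    {"slide":[0,0.03,-0.004],"spin":0,"jaw":0},
    {"slide":[0,0.075,-0.009],"spin":0,"jaw":0},
    {"slide":[0,0.122,-0.014],"spin":0,"jaw":0},
    {"slide":[0,0.17,-0.02],"spin":0,"jaw":0},
    {"slide":[0,0.218,-0.026],"spin":0,"jaw":0},
    {"slide":[0,0.266,-0.032],"spin":0,"jaw":0},
    {"slide":[0,0.314,-0.037],"spin":0,"jaw":0},
    {"slide":[0,0.362,-0.043],"spin":0,"jaw":0},
    {"slide":[0,0.41,-0.048],"spin":0,"jaw":0},
    {"slide":[0,0.455,-0.054],"spin":0,"jaw":0}
  ]
}}

```text
time_s: 27.5
ee_pos: [597.8, -169.1, 143.8]
tcp_rot: [-33.2, 89.9, 162.0]
ft_force: [0.7, 1.1, 0.7]
width: 0.999
```

```bash
python3 -c "
from h import *
look(['screw_tub'],'w16')
to(645,-275.5,110)"
```

```text
screw_tub [([758.2, -305.5, 0.8], 0.93), ([643.7, -273.6, 1.0], 0.69)]
t 27.6 pos [ 599.5 -172.2  144.2] jaw -75.0 q [-18.  15. 105.  -0.  61.  57.] F [-0.1  0.1 -0.2] w 0.998
slide m [ 0.0344  0.1115 -0.0172] spin 0 x axis [ 0.    -0.002 -1.   ]
```

Emit:
{"api": "drive_tool", "payload": {
  "commands": [
    {"slide":[0.005,0.035,-0.006],"spin":0,"jaw":0},
    {"slide":[0.015,0.075,-0.012],"spin":0,"jaw":0},
    {"slide":[0.03,0.1,-0.016],"spin":0,"jaw":0},
    {"slide":[0.045,0.11,-0.0175],"spin":0,"jaw":0},
    {"slide":[0.055,0.111,-0.0175],"spin":0,"jaw":0},
    {"slide":[0.06,0.111,-0.0175],"spin":0,"jaw":0},
    {"slide":[0.06,0.111,-0.0175],"spin":0,"jaw":0},
    {"slide":[0.06,0.111,-0.0175],"spin":0,"jaw":0},
    {"slide":[0.06,0.111,-0.0175],"spin":0,"jaw":0},
    {"slide":[0.06,0.111,-0.0175],"spin":0,"jaw":0}
  ]
}}

```text
time_s: 28.6
ee_pos: [645.0, -269.4, 86.5]
tcp_rot: [141.0, 89.9, -23.8]
ft_force: [-0.2, -0.5, -0.2]
width: 0.998
```

```bash
python3 -c "
from h import *
look(['screw_tub'],'w17')
to(645,-275,26)"
```

```text
screw_tub [([643.4, -272.5, 1.7], 0.88), ([761.4, -306.0, 0.0], 0.68)]
t 28.7 pos [ 644.9 -269.6   86.2] jaw -74.8 q [-25.  25.  97.  -0.  58.  50.] F [0.2 0.3 0.9] w 1.002
slide m [0.0602 0.0052 0.0014] spin 0 x axis [ 0.001 -0.001 -1.   ]
```

View pics/w17.png

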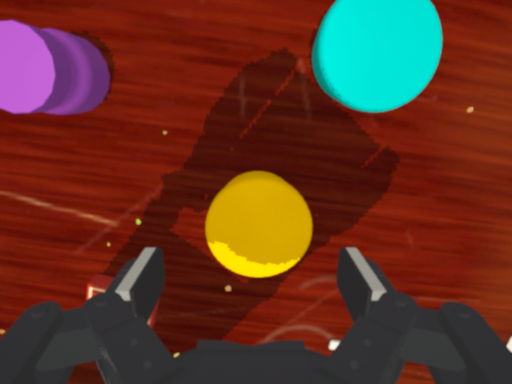

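The yellow tub at (259,223) lies between the fingers, about 5 mm right of their middle. The teal one, at (377,50), is the look-alike.

Emit:
{"api": "drive_tool", "payload": {
  "commands": [
    {"slide":[0,0.003,0.001],"spin":0,"jaw":0},
    {"slide":[0,0.005,0.001],"spin":0,"jaw":0},
    {"slide":[0.012,0.005,0.001],"spin":0,"jaw":0},
    {"slide":[0.03,0.005,0.001],"spin":0,"jaw":0},
    {"slide":[0.048,0.005,0.001],"spin":0,"jaw":0},
    {"slide":[0.056,0.005,0.001],"spin":0,"jaw":0},
    {"slide":[0.059,0.005,0.001],"spin":0,"jaw":0},
    {"slide":[0.059,0.005,0.001],"spin":0,"jaw":0},
    {"slide":[0.059,0.005,0.001],"spin":0,"jaw":0.1},
    {"slide":[0.059,0.005,0.001],"spin":0,"jaw":0.15}
  ]
}}

```text
time_s: 29.7
ee_pos: [645.7, -275.1, 27.4]
tcp_rot: [139.9, 89.9, -24.9]
ft_force: [0.1, 0.6, -0.1]
width: 0.853
```

Emit:
{"api": "drive_tool", "payload": {
  "commands": [
    {"slide":[0,0,0],"spin":0,"jaw":0.2},
    {"slide":[0,0,0],"spin":0,"jaw":0.25},
    {"slide":[0,0,0],"spin":0,"jaw":0.3},
    {"slide":[0,0,0],"spin":0,"jaw":0.4},
    {"slide":[0,0,0],"spin":0,"jaw":1},
    {"slide":[0,0,0],"spin":0,"jaw":1},
    {"slide":[0,0,0],"spin":0,"jaw":1},
    {"slide":[0,0,0],"spin":0,"jaw":1},
    {"slide":[0,0,0],"spin":0,"jaw":1},
    {"slide":[0,0,0],"spin":0,"jaw":1}
  ]
}}

```text
time_s: 30.7
ee_pos: [645.6, -275.2, 28.0]
tcp_rot: [138.7, 89.9, -26.1]
ft_force: [-1.6, 0.7, 6.5]
width: 0.73
```

Emit:
{"api": "drive_tool", "payload": {
  "commands": [
    {"slide":[-0.005,0,0],"spin":0,"jaw":1},
    {"slide":[-0.015,0,0],"spin":0,"jaw":1},
    {"slide":[-0.03,0,0],"spin":0,"jaw":1},
    {"slide":[-0.05,0,0],"spin":0,"jaw":1},
    {"slide":[-0.075,0,0],"spin":0,"jaw":1},
    {"slide":[-0.1,0,0],"spin":0,"jaw":1},
    {"slide":[-0.12,0,0],"spin":0,"jaw":1},
    {"slide":[-0.13,0,0],"spin":0,"jaw":1},
    {"slide":[-0.13,0,0],"spin":0,"jaw":1},
    {"slide":[-0.13,0,0],"spin":0,"jaw":1}
  ]
}}

```text
time_s: 31.7
ee_pos: [644.5, -274.6, 155.9]
tcp_rot: [-40.8, 90.0, 154.4]
ft_force: [-0.4, 0.5, -3.1]
width: 0.734
```

```bash
python3 -c "
from h import *
look(['screw_tub'],'w18')
to(457,92.5,156)"
```

```text
screw_tub [([759.3, -307.8, -0.9], 0.79), ([643.2, -271.6, 129.0], 0.59)]
t 31.8 pos [ 643.8 -274.3  154.5] jaw -74.8 q [-25.  22.  94.  -0.  64.  50.] F [ 0.8  0.3 -0.9] w 0.731
slide m [-0.0006 -0.403   0.0839] spin 0 x axis [-0.003  0.001 -1.   ]
```

Emit:
{"api": "drive_tool", "payload": {
  "commands": [
    {"slide":[0,-0.012,0.003],"spin":0,"jaw":1},
    {"slide":[0,-0.04,0.008],"spin":0,"jaw":1},
    {"slide":[0,-0.08,0.017],"spin":0,"jaw":1},
    {"slide":[0,-0.122,0.025],"spin":0,"jaw":1},
    {"slide":[0,-0.164,0.034],"spin":0,"jaw":1},
    {"slide":[0,-0.206,0.043],"spin":0,"jaw":1},
    {"slide":[0,-0.248,0.052],"spin":0,"jaw":1},
    {"slide":[0,-0.29,0.06],"spin":0,"jaw":1},
    {"slide":[0,-0.32,0.067],"spin":0,"jaw":1},
    {"slide":[0,-0.34,0.071],"spin":0,"jaw":1}
  ]
}}

```text
time_s: 32.8
ee_pos: [484.1, 36.9, 155.1]
tcp_rot: [-27.3, 89.8, 168.0]
ft_force: [0.1, -0.5, -0.8]
width: 0.732
```

```bash
python3 -c "
from h import *
look(['block_4_well','screw_tub'],'w19')
to(457.5,92.5,156)"
```

```text
block_4_well [([456.4, 92.0, 4.9], 0.72), ([536.1, 163.0, -3.0], 0.5)]
screw_tub [([480.8, 40.8, 127.4], 0.83)]
t 32.95 pos [485.5  35.8 155.5] jaw -74.6 q [  1.  -0. 120.  -0.  60.  76.] F [ 0.2  0.2 -0.2] w 0.732
slide m [-0.0005 -0.0621  0.0119] spin 0 x axis [-0.001 -0.    -1.   ]
```

Emit:
{"api": "drive_tool", "payload": {
  "commands": [
    {"slide":[0,-0.015,0.003],"spin":0,"jaw":1},
    {"slide":[0,-0.038,0.007],"spin":0,"jaw":1},
    {"slide":[0.005,-0.056,0.011],"spin":0,"jaw":1},
    {"slide":[0.02,-0.062,0.011],"spin":0,"jaw":1},
    {"slide":[0.042,-0.062,0.011],"spin":0,"jaw":1},
    {"slide":[0.065,-0.062,0.011],"spin":0,"jaw":1},
    {"slide":[0.085,-0.062,0.011],"spin":0,"jaw":1},
    {"slide":[0.095,-0.062,0.011],"spin":0,"jaw":1},
    {"slide":[0.1,-0.062,0.011],"spin":0,"jaw":1},
    {"slide":[0.1,-0.062,0.011],"spin":0,"jaw":1}
  ]
}}

```text
time_s: 33.95
ee_pos: [460.0, 91.4, 56.0]
tcp_rot: [-8.0, 89.9, -172.8]
ft_force: [0.7, 0.4, 0.3]
width: 0.729
```

```bash
python3 -c "
from h import *
look(['block_4_well','screw_tub'],'w20')
to(457.5,92.5,33)"
```

```text
block_4_well []
screw_tub [([458.7, 93.9, 30.0], 0.66), ([439.6, -107.4, 7.8], 0.28)]
t 34.1 pos [461.1  91.7  57.3] jaw -74.8 q [  8.   5. 126.   0.  48.  83.] F [-0.3 -0.1 -0.1] w 0.734
slide m [ 0.0243 -0.0018  0.0033] spin 0 x axis [ 0.002  0.    -1.   ]
```

View pics/w20.png

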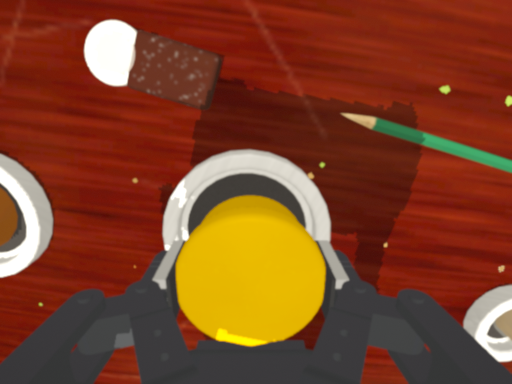

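The tub is over block 4: the rim spans columns 163–330 with its far edge at row 150, and the tub's far edge is at (250,196).

```bash
python3 -c "
from h import *
s=arm.get_state();p=arm.read_camera('wrist');f=-R(s)[:,2]
w=ray(p,246.5,150,15,s)-50*f;w2=(ray(p,163,228,15,s)+ray(p,330,228,15,s))/2;j=ray(p,250,196,30,s)-33*f
print(w,w2,j,(R(s).T@(w-j)).round(1),(R(s).T@(w2-j)).round(1))
"
```

```text
[461.15238477  94.77909056  14.90325361] [464.8   95.95  15.  ] [457.45657395  91.74019977  29.93614739] [15.  -2.  -4.3] [15.  -2.1 -8.2]
```

Emit:
{"api": "drive_tool", "payload": {
  "commands": [
    {"slide":[0,-0.001,-0.001],"spin":0,"jaw":1},
    {"slide":[0.006,-0.002,-0.002],"spin":0,"jaw":1},
    {"slide":[0.012,-0.002,-0.002],"spin":0,"jaw":1},
    {"slide":[0.017,-0.002,-0.002],"spin":0,"jaw":1},
    {"slide":[0.02,-0.002,-0.002],"spin":0,"jaw":1},
    {"slide":[0.022,-0.002,-0.002],"spin":0,"jaw":1},
    {"slide":[0.0235,-0.002,-0.002],"spin":0,"jaw":1},
    {"slide":[0.0245,-0.002,-0.002],"spin":0,"jaw":1},
    {"slide":[0.025,-0.002,-0.002],"spin":0,"jaw":1},
    {"slide":[0.025,-0.002,-0.002],"spin":0,"jaw":1}
  ]
}}

```text
time_s: 35.15
ee_pos: [461.2, 94.0, 32.9]
tcp_rot: [-7.1, 89.9, -171.9]
ft_force: [-8.4, -0.4, 16.8]
width: 0.733
```

Emit:
{"api": "drive_tool", "payload": {
  "commands": [
    {"slide":[0,0,0],"spin":0,"jaw":0.26},
    {"slide":[0,0,0],"spin":0,"jaw":0.22},
    {"slide":[0,0,0],"spin":0,"jaw":0.16},
    {"slide":[0,0,0],"spin":0,"jaw":0.08},
    {"slide":[0,0,0],"spin":0,"jaw":0},
    {"slide":[0,0,0],"spin":0,"jaw":0},
    {"slide":[-0.01,0,0],"spin":0,"jaw":0},
    {"slide":[-0.035,0,0],"spin":0,"jaw":0},
    {"slide":[-0.075,0,0],"spin":0,"jaw":0},
    {"slide":[-0.12,0,0],"spin":0,"jaw":0}
  ]
}}

```text
time_s: 36.15
ee_pos: [460.2, 93.8, 151.9]
tcp_rot: [-6.9, 89.8, -171.7]
ft_force: [1.2, -0.6, -0.3]
width: 0.997
```

```bash
python3 -c "
from h import *
look(names[:4],'w21')
p=arm.read_camera('side');save(p,'s21')
a=cv2.imread('pics/w21.png');b=cv2.resize(cv2.imread('pics/s21.png')[140:360,150:400],(436,384),interpolation=cv2.INTER_CUBIC)
cv2.imwrite('pics/c21.png',np.hstack([cv2.resize(a[:,100:420],(320,384)),b]))
print(arm.get_state()['time_s'])"
```

```text
vial [([439.6, -108.2, 7.5], 0.9)]
film_canister []
amber_jar [([427.0, 261.3, 5.4], 0.6)]
screw_tub [([460.4, 95.6, 6.6], 0.74)]
36.45
```

View pics/c21.png

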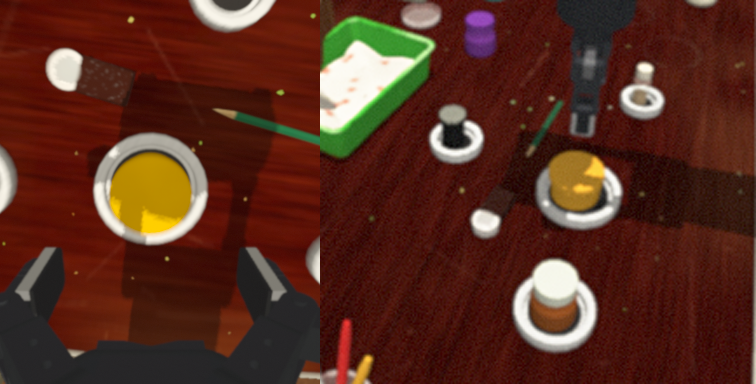

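All four stand in their wells. In the side part of the picture the vial is at (645,85), the canister at (455,125), the tub at (577,180) and the jar at (555,295). The gripper is clear, so I'm handing in.

```bash
python3 -c "
from h import *
print(arm.finish_job())"
```

```text
the job is handed in; nothing more can be done
None
```

The job is handed in: I set the containers in order of size, vial in block 1, film canister in block 2, amber jar in block 3 and yellow tub in block 4. It took about 36.5 s of the 96 s allowed. I never gripped the pocket lens, the matchbox or the purple and teal look-alikes.

**Last checks:** the final side and wrist pictures show all four standing upright in their wells with the gripper clear. The networks put the undersides of the vial, jar and tub 5 to 8 mm above the table; the well floors are at 5 mm. The highest force I saw was about 17 N, when the tub met its floor.

**Checks that failed or disagreed:**
- The network did not find the film canister in the last wrist picture. It shows standing in its well in the side view, and an earlier look put its underside at about 6 mm.
- When lowering the canister, jar and tub, my fore-aft pixel check was about 4 mm (up to 8 mm for the tub) off from the arm pose and the network. I corrected by 2 mm, and each went in within the well's roughly 8 mm clearance.

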